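# Free the cross-headed stake from its holder

### The arm

A 6-joint arm with a two-finger parallel gripper is mounted at the origin on the work surface. World frame = base frame: x ahead of the robot, y to its left, z up, the work surface at z = 0. Lengths are in m, angles in rad, forces in N, time in s.
With the tool pointing down it reaches from about 0.225 to 0.875 m from the base axis. Payload 3.4 kg.
Tool frame: the origin (TCP) lies between the finger pads; the fingertips stand 8 mm ahead of it and the grasp point (between the pads) lies 11 mm behind it; z points along the fingers, y is the line along which they close (so a half turn about z gives the same grasp; the last joint's range is limited). The gripper opens to 85 mm and grips with 20 to 120 N. Pads are 22 mm wide; open, the fingers measure 114 mm over their backs; the gripper's body (76 mm by 85 mm) begins 54 mm behind the grasp point. The pads swing forward as they close: fully open they stand 13 mm farther back than shut.
Start: joints at [-1.248, 0.276, 1.505, -0, 1.361, -0.121], TCP at [0.247, -0.519, 0.205] pointing down, gripper open.
Joint ranges: [-2.89, 2.89], [-0.75, 2.08], [0.22, 2.7], [-1.18, 4.32], [0.11, 2.71], [-2.7, 2.7]. Speed limits (rad/s): [2.57, 2.57, 3.14, 3.14, 3.14, 3.14].

### API

Orientations are given as a unit quaternion [w, x, y, z].
In Python, from rig import manip gives the robot as it stands.
- The arm moves only by the tool move_arm, never from a script. Its argument "deltas" is a list that holds one entry, the list of rows, each a list of 5 numbers: the shift along the tool's x, y, z normalised to -1 to 1, where 1 is 80 cm, then the turn about the tool's z normalised to -1 to 1, where 1 is 120 degrees, then the closure, from -1 (fully open) to 1 (shut). In form: [[[tx, ty, tz, twist, grip], ...]]. A call has 1 to 12 rows; each row is the pose to reach, as a shift and turn from the pose commanded when the call began, along the tool's axes at that moment; what a row does not reach only later rows make up. A row lasts 1/10 s, in which the tool goes at most 50 mm and 8.59 degrees, less where a joint would pass 70% of its speed; a pose out of reach is approached as far as the arm can. A call with a number of a shift or a turn outside -1 to 1 is refused whole. A call with a gripper value outside its range is refused whole. The fingers move at their own pace and stop on an object; "squeeze" is the grip in N (left out, the last holds). Time passes only in rows, so rows that repeat a pose let the fingers close. It gives the time, the measured TCP pose, the force, the opening and the grip force at its end, in the units of the state.
- manip.get_state(): the state, without advancing time (a new reading comes with each control period).
- manip.get_image(name): name is "scene" or "top" or "wrist"; returns the picture (480x640x3 uint8, red, green, blue); there is no depth.
- manip.camera_params(name): a dict with "fx", "fy", "cx", "cy" (pixels), "dist" ([k1, k2, p1, p2, k3] as OpenCV has them; the pictures are not rectified), "R" (3x3) and "t" (3): a world point X has camera coordinates R X + t; the wrist camera has in their place "tool_from_camera" (4x4, takes a point from camera to tool coordinates, whose origin is the TCP and whose axes are the flange's). Camera axes: x right, y down, z forward; pixel columns grow to the right and rows downward; lengths in m; the calibration is good to about 2 mm. A picture is of the moment at which its call begins: read the wrist's pose just before it. camera_params takes no time and is no camera call.
- manip.sign_off(): hands the job in; it is judged then, once.
The state is a dict: "clock": time; "qpos": joint angles; "qd": joint speeds; "effort": joint torques, N m; "position": TCP position; "ee_rot": TCP orientation; "contact_force": force on the tool from outside, world axes, zero at the start; "moment": the same for the moment, N m; "width": finger opening in m; "gripper_force": force on a finger pad.
Only numpy, scipy, OpenCV 4.12 (cv2) and the standard library are available. Lean on these libraries where they do the work, as an engineer would, in place of code of your own. Each camera call takes 0.05 s, during which the arm holds its last target. There are 200 camera calls.

### The job

The cross-headed stake (the T-shaped one) is stuck in its bench holder: rock it side to side, along the length of its head, until both wooden keys are pushed back clear of the shank, then draw it straight up. Finish holding it still and upright in the gripper directly over its holder, with its foot just clear of the top, a centimetre or two above it and touching nothing else. Leave the dome-topped stake in its holder alone, and do not push the other things on the bench about.

Things in the scene. Friction and masses are not known exactly. Their poses are not given: they have to be found in the camera images.
- cross_stake: T-shaped bare steel stake, 140 mm tall, 0.6 to 0.9 kg. Origin under its foot, z up the shank, y along the crosshead, x across. Foot 20 (x) x 24 (y) mm up to z 30; waist 20 x 18 from z 30 to 56; neck 20 x 24 to z 114; crosshead z 114 to 140, 24 wide in x, flat-sided from y -28 to +45, tapering horn from y -28 to -66. Starts seated upright in cross_holder, axes alike.
- cross_grip (a point): Centre of the crosshead where it sits on the neck, 127 mm above the foot; a good place to grip across the 24 mm width (x) from above.
- cross_foot (a point): Centre of the underside of the cross stake's foot (its origin), 16 mm above the bench at the start. The foot's underside is rounded: a half cylinder of radius 12 mm along x.
- cross_holder: Dark cast holder fixed to the bench, 70 (x) x 110 (y) x 66 mm high, with an 8 mm thick flange at its +x side (to x 45). Origin at the centre of its underside, y along its slot. The slot is 23 mm wide in x (1.5 mm play each side of the shank). Two pale wooden keys in it, at z 50 to 64, reach from both ends (+y, -y) into the stake's waist, above the foot, and block a straight pull.
- cross_holder_mouth (a point): Centre of the top of the cross stake's holder, 66 mm above the bench.
- cross_pivot (a point): Point in the cross holder's slot, 28 mm above the bench, about which the seated stake rocks along the holder's y (0.8 mm play in y). Leaning the stake towards a key pushes that key back and it stays there. About 0.18 rad of lean each way (head moved some 20 mm) is enough; 0.24 is still possible.
- key_left (a joint): Travel in m of the key on the holder's +y side: 0 to 0.0008 at the start (against the waist), grows as it is pushed away (+y), end stop at 0.009. It clears the foot beyond 0.003; 0.004 gives easy room. Stiff: about 16 N of friction at the key, some 5 to 8 N at the head; no spring.
- key_right (a joint): The same for the key on the holder's -y side, grows as it is pushed towards -y.
- dome_stake: The other stake, to be left alone: same shank, topped by a round mushroom dome 42 mm across, 138 mm tall, origin at the foot's underside. Stands in dome_holder.
- dome_holder: Second holder, same shape as cross_holder, with the dome-topped stake; which of the two is on the left varies. Origin at the centre of its underside.
- punch: Steel punch 80 mm long, 12 mm thick, lying between the holders; origin under its middle.
- copper_ring: Copper ring 68 mm across, 14 mm high, lying between the holders; origin at the centre of its underside.
- copper_cup: Copper cup 72 mm across, 55 mm high, beyond the holders; origin at the centre of its underside.
- hammer: Hammer about 300 mm long lying beyond the holders on the right, its head towards the middle.
- copper_bowl: Copper bowl 120 mm across, 50 mm high, on the left; origin at the centre of its underside.
- hardwood_block: Hardwood block 70 x 100 x 45 mm on the right; origin at the centre of its underside.
- polish_tin: Round tin 60 mm across, 60 mm high, beyond the holders on the left; origin at the centre of its underside.
Mind the look-alikes: they are no part of the job. What is shaped like the cross_holder but green or red is not meant. Leave any pink look-alike of the cross_stake alone.

How it is judged:
By the outcome, as a careful person would: the job done as asked, in the order asked, and still so for the second after the job is handed in, while the arm keeps its last pose, push and grip.
It also fails if it takes over 38 s, if anything falls off the work surface, if the arm or the gripper's body presses on something with over 40 N, if the wrist force passes 120 N, or if a joint passes its speed limit or range.

## Working session

There is one attempt and no reset: what is moved stays moved. The work goes in short steps, Python scripts to look and compute and a tool call to move; the robot and the scene stay as the last step left them, time stands still between calls to the robot, and variables do not carry over. Pictures are saved under pics/ and viewed, at most 10 in all, crops included, and the job is handed in when it is done.

Besides the shell and the picture viewer there is one more tool, called by a JSON object that holds its "op" and its "data". move_arm: Moves the arm, as the interface text tells. Scaled input: -1 to 1 covers 80 cm each way for a shift and 120 degrees each way for a turn. Its arguments: {"type":"object","properties":{"deltas":{"type":"array","items":{"type":"array","items":{"type":"array","items":{"type":"number","minimum":-1,"maximum":1}}}},"squeeze":{"type":"number"}},"required":["deltas"]}

```bash
mkdir -p pics; python3 - <<'E'
from rig import manip
import cv2, numpy as np
s=manip.get_state();print({k:np.round(v,4).tolist() for k,v in s.items()})
for n in["scene","top"]:
    im=manip.get_image(n);cv2.imwrite(f"pics/{n}0.png",im[:,:,::-1])
    p=manip.camera_params(n);print(n,{k:np.round(v,4).tolist() for k,v in p.items()})
print(manip.camera_params("wrist"))
E
```

```text
{'clock': 0.0, 'qpos': [-1.248, 0.2766, 1.5061, -0.0, 1.3607, -0.121], 'qd': [0.0024, -0.0, 0.001, -0.0016, 0.0012, 0.0003], 'effort': [-0.0008, -41.6775, -24.5802, -0.0005, 0.011, -0.0], 'position': [0.2467, -0.5188, 0.2037], 'ee_rot': [-0.0009, 0.9755, 0.2201, -0.0001], 'contact_force': [0.929, -1.0593, -0.1174], 'moment': [0.0098, -0.0336, 0.0078], 'gripper_force': 0.0, 'width': 0.0852}
scene {'fx': 588.2897, 'fy': 588.2897, 'cx': 319.7336, 'cy': 231.0642, 'dist': [-0.0843, 0.0, 0.0, 0.0, 0.0], 'R': [[0.3133, 0.9496, 0.007], [0.8052, -0.2617, -0.5322], [-0.5035, 0.1723, -0.8466]], 't': [-0.1633, -0.3659, 1.6152]}
top {'fx': 495.3339, 'fy': 495.3339, 'cx': 322.4642, 'cy': 230.3894, 'dist': [0.0475, 0.0, 0.0, 0.0, 0.0], 'R': [[0.048, -0.9988, 0.0008], [-0.9785, -0.0472, -0.2008], [0.2006, 0.0089, -0.9796]], 't': [-0.0284, 0.564, 1.3034]}
{'fx': 416.35022199853006, 'fy': 416.35022199853006, 'cx': 321.0330507927734, 'cy': 236.26021583519935, 'dist': array([-0.01501067,  0.        ,  0.        ,  0.        ,  0.        ]), 'tool_from_camera': array([[ 4.21555168e-04, -9.56612629e-01, -2.91362489e-01,
         7.57608974e-02],
       [ 9.99999699e-01,  2.13309015e-04,  7.46496036e-04,
        -1.44722866e-03],
       [-6.51957290e-04, -2.91362716e-01,  9.56612431e-01,
        -1.69944481e-01],
       [ 0.00000000e+00,  0.00000000e+00,  0.00000000e+00,
         1.00000000e+00]])}
```

View pics/scene0.png

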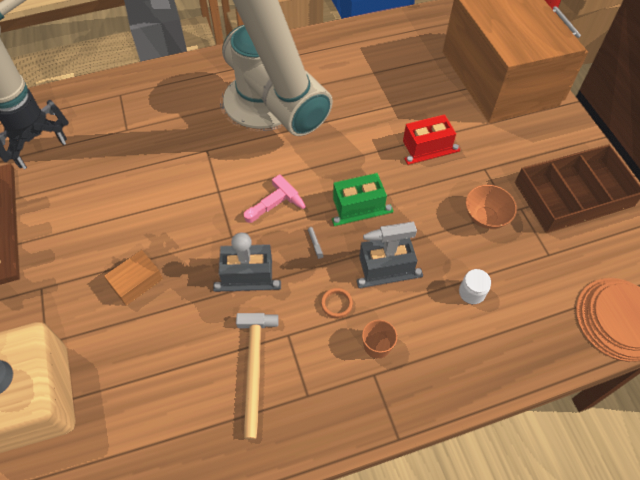

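View pics/top0.png

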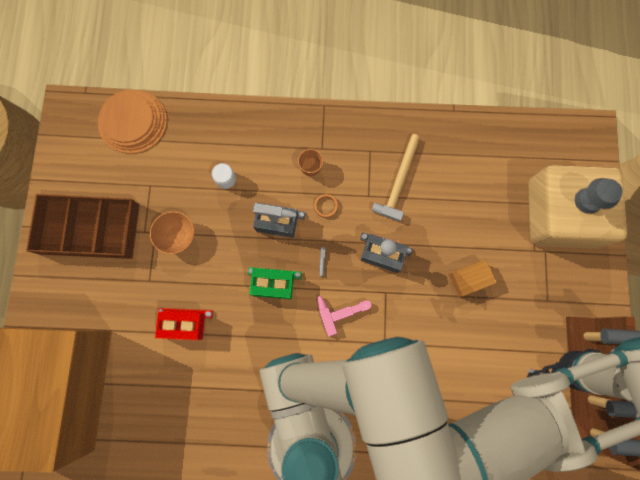

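The scene view shows the grey cross stake at about (390,235), with its horn to the left. The dome stake is at about (243,250). In the top view the cross stake is at about (275,212). The green and red holders and the pink T are look-alikes.

```bash
cat > h.py <<'E'
from rig import manip
import cv2, numpy as np
from scipy.spatial.transform import Rotation as Ro
def cam(n,s=None):
    p=manip.camera_params(n)
    K=np.array([[p["fx"],0,p["cx"]],[0,p["fy"],p["cy"]],[0,0,1]]);d=np.array(p["dist"])
    if n=="wrist":
        q=s["ee_rot"];R=Ro.from_quat([q[1],q[2],q[3],q[0]]).as_matrix()
        T=np.array(p["tool_from_camera"]);Rw=R@T[:3,:3];c=R@T[:3,3]+np.array(s["position"])
    else: Rw=np.array(p["R"]).T;c=-Rw@np.array(p["t"])
    return K,d,Rw,c
def ray(C,uv):
    K,d,Rw,c=C;u=cv2.undistortPoints(np.array(uv,float).reshape(-1,1,2),K,d).reshape(-1,2)
    return c,(Rw@np.c_[u,np.ones(len(u))].T).T
def plane(C,uv,z):
    c,D=ray(C,uv);return c+D*((z-c[2])/D[:,2])[:,None]
def tri(C1,a,C2,b):
    c1,d1=ray(C1,a);c2,d2=ray(C2,b);d1,d2=d1[0],d2[0]
    t=np.linalg.lstsq(np.c_[d1,-d2],c2-c1,rcond=None)[0];p,q=c1+t[0]*d1,c2+t[1]*d2
    return (p+q)/2,np.linalg.norm(p-q)
def px(C,X):
    K,d,Rw,c=C;return cv2.projectPoints((Rw.T@(np.atleast_2d(X)-c).T).T,np.zeros(3),np.zeros(3),K,d)[0].reshape(-1,2)
E
python3 - <<'E'
from h import *
t=cam("top");s=cam("scene")
print(plane(t,[[254,211],[281,212],[303,214]],.156).round(3).tolist(),plane(s,[[365,238],[415,230]],.15).round(3).tolist())
print(plane(t,[[255,233],[294,237]],.0).round(3).tolist())
for n in["scene","top"]:
    im=cv2.imread(f"pics/{n}0.png");x,y=(330,190) if n=="scene" else (235,185)
    cv2.imwrite(f"pics/c{n}.png",cv2.resize(im[y:y+75,x:x+100],None,fx=4,fy=4,interpolation=cv2.INTER_CUBIC))
a=cv2.imread("pics/cscene.png");b=cv2.imread("pics/ctop.png");cv2.imwrite("pics/c.png",np.hstack([a,b]))
E
```

```text
[[0.587, 0.175, 0.156], [0.587, 0.106, 0.156], [0.585, 0.05, 0.156]] [[0.595, 0.072, 0.15], [0.608, 0.177, 0.15]]
[[0.56, 0.192, 0.0], [0.553, 0.08, 0.0]]
```

View pics/c.png

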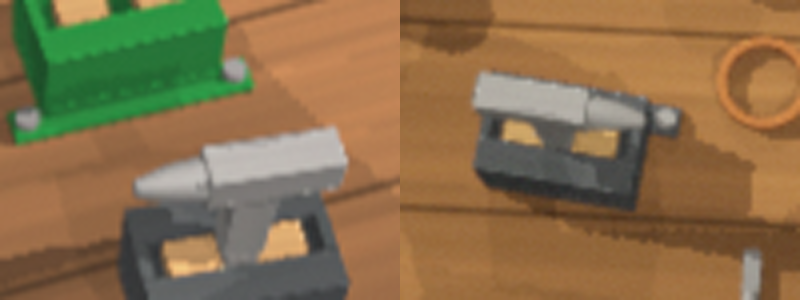

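The left crop gives the T head in the scene camera. The right crop gives it in the top camera: left end at about (253.5,208.7) and horn tip at about (297,213.7) in full-picture pixels. So the stake stands near (0.59, 0.13) with about -4° yaw. Next I'll bring the wrist camera over it.

{"op": "move_arm", "data": {"deltas": [[[0.69,-0.46,-0.12,-0.505,-1],[0.69,-0.46,-0.12,-0.505,-1],[0.69,-0.46,-0.12,-0.505,-1],[0.69,-0.46,-0.12,-0.505,-1],[0.69,-0.46,-0.12,-0.505,-1],[0.69,-0.46,-0.12,-0.505,-1],[0.69,-0.46,-0.12,-0.505,-1],[0.69,-0.46,-0.12,-0.505,-1],[0.69,-0.46,-0.12,-0.505,-1],[0.69,-0.46,-0.12,-0.505,-1],[0.69,-0.46,-0.12,-0.505,-1],[0.69,-0.46,-0.12,-0.505,-1]]]}}

```text
clock: 1.3
position: [0.5521, -0.0077, 0.2905]
ee_rot: [-0.0, 0.731, 0.682, -0.0]
contact_force: [1.3, -0.9, 0.6]
width: 0.0853
gripper_force: 0.0
```

```bash
python3 - <<'E'
from h import *
s=manip.get_state();print({k:np.round(s[k],4).tolist() for k in["clock","qpos","position","ee_rot","contact_force"]})
E
```

```text
{'clock': 1.3, 'qpos': [-0.1397, 0.2057, 1.3915, -0.0004, 1.5448, -0.0707], 'position': [0.5521, -0.0077, 0.2905], 'ee_rot': [-0.0, 0.7311, 0.6823, -0.0003], 'contact_force': [1.255, -0.8545, 0.6129]}
```

{"op": "move_arm", "data": {"deltas": [[[0,0,0,0,-1],[0,0,0,0,-1],[0,0,0,0,-1]]]}}

```text
clock: 1.6
position: [0.5509, -0.0104, 0.2899]
ee_rot: [-0.0, 0.731, 0.682, -0.001]
contact_force: [-0.5, -0.1, -1.4]
width: 0.0855
gripper_force: 0.0
```

```bash
python3 - <<'E'
from h import *
import json
s=manip.get_state();im=manip.get_image("wrist");cv2.imwrite("pics/w1.png",im[:,:,::-1])
json.dump({k:np.array(s[k]).tolist() for k in("position","ee_rot")},open("s1.json","w"))
print(s["position"],s["ee_rot"],s["qd"])
E
```

```text
[ 0.55090379 -0.0103617   0.28992095] [-3.56618661e-04  7.31348676e-01  6.82003189e-01 -7.98607690e-04] [-0.01892215 -0.00766839  0.00411213  0.00314707 -0.00090172  0.00271562]
```

View pics/w1.png

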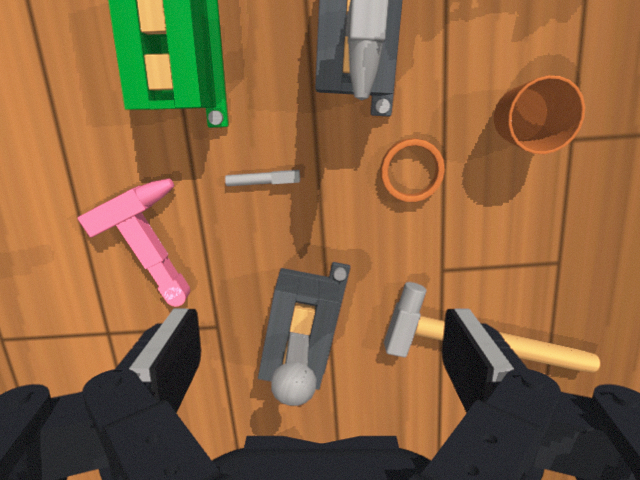

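The wrist view has world +y up and +x right. The cross stake is at the top edge, with its horn tip at about (362,95). I'll move 80 mm towards it.

{"op": "move_arm", "data": {"deltas": [[[0.1,0.04,0,0,-1],[0.1,0.04,0,0,-1],[0.1,0.04,0,0,-1],[0.1,0.04,0,0,-1],[0.1,0.04,0,0,-1]]]}}

```text
clock: 2.15
position: [0.5885, 0.0661, 0.2905]
ee_rot: [0.0, 0.732, 0.681, -0.001]
contact_force: [-0.3, 0.5, -0.3]
width: 0.0853
gripper_force: 0.0
```

```bash
python3 - <<'E'
from h import *
import json
s=manip.get_state();im=manip.get_image("wrist");cv2.imwrite("pics/w2.png",im[:,:,::-1])
json.dump({k:np.array(s[k]).tolist() for k in("position","ee_rot")},open("s2.json","w"))
print(s["position"],s["ee_rot"],s["qd"])
E
```

```text
[0.5884777  0.06613046 0.29049665] [ 1.32159262e-04  7.31856614e-01  6.81458406e-01 -5.66150160e-04] [-0.00376584 -0.00509486 -0.00111121  0.00364521 -0.00118719  0.00378837]
```

View pics/w2.png

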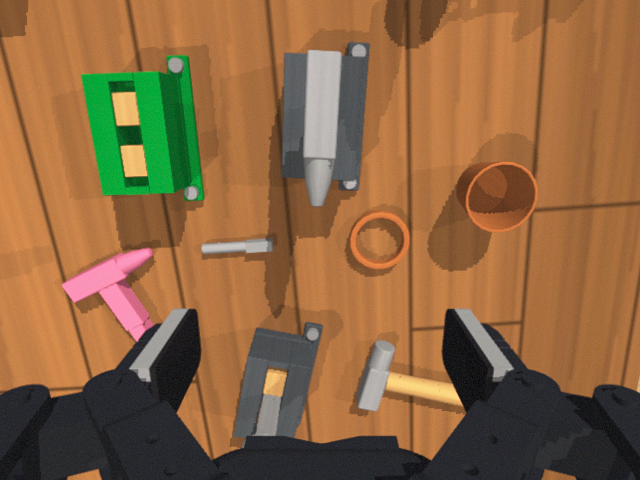

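The head's flat top runs from about (308–341, 51) to (304–335, 158), and the horn tip is at about (318,205). I'll extract these edges with a mask, and triangulate the horn tip and flat-to-horn shoulder across both wrist views.

```bash
python3 - <<'E'
from h import *
import json
S=[json.load(open(f"s{i}.json")) for i in(1,2)];C=[cam("wrist",s) for s in S]
rows={}
def run(i,v0,v1,u0,u1):
    im=cv2.imread(f"pics/w{i}.png");h=cv2.cvtColor(im,cv2.COLOR_BGR2HSV)
    m=((h[...,1]<40)&(h[...,2]>95)).astype(np.uint8);o=np.zeros_like(m);o[v0:v1,u0:u1]=m[v0:v1,u0:u1]
    n,l,st,_=cv2.connectedComponentsWithStats(o);k=1+st[1:,4].argmax();o=(l==k)
    for v in range(v0,v1):
        u=np.where(o[v])[0]
        if len(u) and (v%8==0 or v>v1-1): print(i,v,u.min(),u.max())
    print(i,st[k].tolist());return o
a=run(1,0,110,335,395);b=run(2,40,215,295,347)
def tip(o):
    v=np.where(o.any(1))[0].max();return [np.where(o[v])[0].mean(),v]
print(tip(a),tip(b),tri(C[0],tip(a),C[1],tip(b)))
g=cam("top");s=cam("scene")
E
```

```text
1 0 352 388
1 8 351 387
1 16 351 387
1 24 350 386
1 32 350 385
1 40 354 373
1 48 349 384
1 56 350 388
1 64 350 391
1 72 351 393
1 80 352 393
1 88 354 390
1 96 355 368
1 [349, 0, 46, 98, 3361]
2 56 295 342
2 64 295 342
2 72 295 340
2 80 295 340
2 88 295 339
2 96 295 339
2 104 295 339
2 112 300 338
2 120 304 338
2 128 304 339
2 136 303 339
2 144 303 346
2 152 303 345
2 160 305 338
2 168 305 333
2 176 305 332
2 184 307 329
2 192 308 326
2 200 310 324
2 [295, 50, 52, 157, 5524]
[np.float64(361.5), np.int64(97)] [np.float64(317.0), np.int64(206)] (array([0.58612034, 0.07185937, 0.14961065]), np.float64(0.0006526284027623787))
```

```bash
python3 - <<'E'
from h import *
import json
S=json.load(open("s2.json"));C=cam("wrist",S)
im=cv2.imread("pics/w2.png");g=im.min(2).astype(int)
for v in(56,80,100,120,140,152):print(v,g[v,296:348:1].tolist())
L=[];R=[]
m=(g>135).astype(np.uint8)[:, :].copy();m[:, :296]=0;m[:,348:]=0;m[:48]=0;m[158:]=0
n,l,st,_=cv2.connectedComponentsWithStats(m);k=1+st[1:,4].argmax();print(st[k])
for v in range(60,150):
    u=np.where(l[v]==k)[0];L.append([u.min()-.5,v]);R.append([u.max()+.5,v])
L=plane(C,L,.156);R=plane(C,R,.156)
for P in(L,R):
    f=np.polyfit(P[:,1],P[:,0],1);print("yaw deg",-np.degrees(np.arctan(f[0])),"x at y=.13",np.polyval(f,.13))
v=st[k][1]-.5;print("end",plane(C,[[325,v]],.156))
tip=np.array([.5861,.0719])
E
```

```text
56 [93, 96, 95, 93, 98, 95, 93, 98, 97, 94, 108, 134, 164, 185, 190, 190, 192, 186, 189, 187, 183, 184, 184, 185, 183, 181, 182, 183, 183, 185, 186, 184, 189, 189, 190, 184, 186, 184, 185, 182, 183, 186, 183, 179, 166, 131, 90, 81, 77, 83, 78, 76]
80 [91, 95, 94, 91, 95, 91, 99, 98, 93, 105, 128, 165, 180, 193, 187, 184, 189, 187, 185, 189, 187, 188, 188, 182, 178, 180, 181, 182, 184, 183, 186, 189, 187, 187, 183, 184, 180, 185, 183, 182, 183, 182, 175, 153, 115, 82, 80, 79, 79, 79, 79, 78]
100 [90, 93, 91, 93, 93, 94, 96, 94, 96, 123, 159, 178, 190, 187, 186, 186, 189, 190, 189, 187, 187, 185, 184, 178, 180, 183, 184, 183, 182, 187, 183, 182, 186, 181, 184, 185, 180, 183, 183, 181, 177, 176, 142, 101, 86, 79, 77, 83, 81, 79, 79, 76]
120 [86, 84, 88, 84, 89, 88, 90, 87, 117, 151, 173, 185, 186, 186, 183, 188, 184, 186, 184, 184, 182, 182, 182, 180, 181, 182, 186, 183, 185, 185, 185, 183, 183, 182, 177, 180, 181, 182, 181, 180, 173, 141, 94, 79, 85, 84, 91, 92, 85, 79, 78, 78]
140 [89, 93, 94, 83, 71, 69, 66, 106, 147, 167, 181, 181, 186, 184, 184, 181, 185, 180, 182, 182, 178, 175, 178, 180, 177, 180, 184, 189, 179, 187, 181, 182, 182, 181, 180, 177, 181, 181, 181, 170, 135, 89, 90, 91, 88, 88, 94, 94, 94, 87, 86, 77]
152 [66, 67, 64, 68, 67, 66, 76, 123, 157, 171, 181, 181, 184, 180, 183, 180, 184, 179, 179, 177, 179, 179, 177, 176, 180, 180, 180, 184, 179, 179, 181, 183, 179, 179, 177, 179, 182, 178, 171, 143, 104, 88, 93, 89, 90, 92, 87, 92, 89, 90, 90, 94]
[ 304   50   37  108 3516]
yaw deg -6.942261269002366 x at y=.13 0.5817204762476326
yaw deg -7.039884118558687 x at y=.13 0.6048004299454676
end [[0.59990247 0.18047012 0.156     ]]
```

{"op": "move_arm", "data": {"deltas": [[[0.0885,0.001,0,0.024,-1],[0.0885,0.001,0,0.024,-1],[0.0885,0.001,0.05,0.024,-1],[0.0885,0.001,0.1,0.024,-1],[0.0885,0.001,0.14,0.024,-1],[0.0885,0.001,0.17,0.024,-1],[0.0885,0.001,0.19,0.024,-0.5],[0.0885,0.001,0.198,0.024,-0.3],[0.0885,0.001,0.198,0.024,-0.2]]]}}

```text
clock: 3.1
position: [0.5943, 0.1374, 0.1316]
ee_rot: [-0.0, 0.749, 0.663, -0.001]
contact_force: [-0.5, -0.7, 0.7]
width: 0.0513
gripper_force: 0.0
```

```bash
python3 - <<'E'
from h import *
s=manip.get_state();print({k:np.round(s[k],4).tolist() for k in["clock","qpos","position","ee_rot","contact_force","width"]})
im=manip.get_image("wrist");cv2.imwrite("pics/w3.png",im[:,:,::-1])
E
```

```text
{'clock': 3.1, 'qpos': [0.1133, 0.3756, 1.5415, -0.0003, 1.226, 0.2344], 'position': [0.5943, 0.1374, 0.1316], 'ee_rot': [-0.0003, 0.7485, 0.6631, -0.0007], 'contact_force': [-0.5328, -0.7326, 0.7102], 'width': 0.0513}
```

View pics/w3.png

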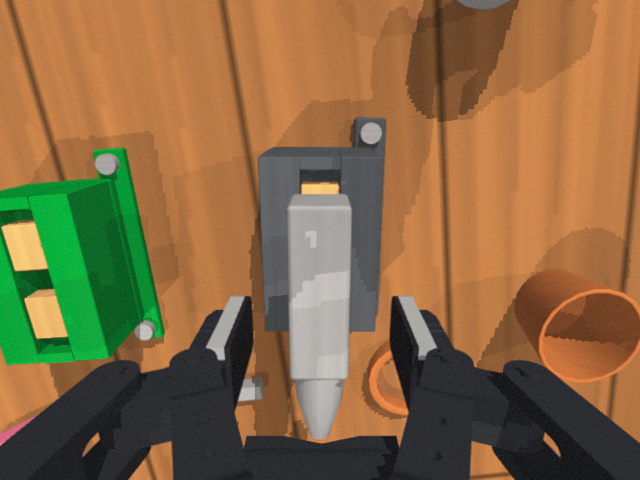

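The head is centred between the pads, with its centreline at about u=320 and parallel to them. I'll close gently.

{"op": "move_arm", "data": {"deltas": [[[0,0,0,0,0.2],[0,0,0,0,1],[0,0,0,0,1],[0,0,0,0,1],[0,0,0,0,1]]], "squeeze": 30}}

```text
clock: 3.65
position: [0.5949, 0.1385, 0.1324]
ee_rot: [0.0, 0.748, 0.664, 0.0]
contact_force: [1.0, -0.1, -0.6]
width: -0.0002
gripper_force: 0.0
```

```bash
python3 - <<'E'
from h import *
im=manip.get_image("wrist");a=manip.get_image("scene");a=cv2.resize(a[150:330,290:490],None,fx=2.67,fy=2.67)
im=np.hstack([cv2.resize(im,(400,300)),np.zeros((300,0,3),np.uint8),cv2.resize(a,(400,300))])
cv2.imwrite("pics/w4.png",im[:,:,::-1])
E
```

```text
(no output)
```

View pics/w4.png

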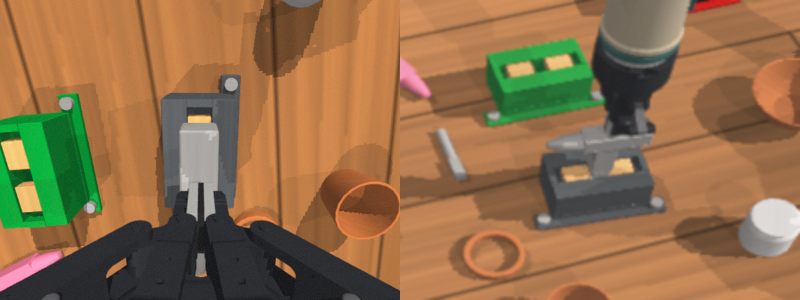

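The fingers shut right over the head. In the previous picture the pad gap of about 139 px for 51 mm puts the tips some 150 mm from the camera, which is above the head's top. So the tips stand about 30 mm higher than the TCP reading suggests. I'll open, descend 30 mm in checked steps, and look at the numbers.

{"op": "move_arm", "data": {"deltas": [[[0,0,0,0,-0.4],[0,0,0,0,-0.4],[0,0,0,0,-0.4],[0,0,0,0,-0.4],[0,0,0.012,0,-0.4],[0,0,0.025,0,-0.4],[0,0,0.0375,0,-0.4],[0,0,0.0375,0,-0.4]]]}}

```text
clock: 4.55
position: [0.5931, 0.1382, 0.0996]
ee_rot: [-0.001, 0.748, 0.664, -0.002]
contact_force: [-0.5, -0.2, -0.1]
width: 0.0602
gripper_force: 0.0
```

```bash
python3 - <<'E'
from h import *
s=manip.get_state();print({k:np.round(s[k],4).tolist() for k in["clock","qpos","position","contact_force","width"]})
im=manip.get_image("wrist");cv2.imwrite("pics/w5.png",im[:,:,::-1])
a=manip.get_image("scene");cv2.imwrite("pics/s5.png",a[:,:,::-1])
a=cv2.resize(a[150:300,320:470],(450,450),interpolation=cv2.INTER_CUBIC)
im=np.hstack([im[180:480,145:495][:, :],np.zeros((300,0,3),np.uint8)])
im=np.vstack([im,np.zeros((150,350,3),np.uint8)])
cv2.imwrite("pics/w5c.png",np.hstack([im,a])[:,:,::-1])
E
```

```text
{'clock': 4.55, 'qpos': [0.1148, 0.4016, 1.5856, -0.0001, 1.1591, 0.2345], 'position': [0.5931, 0.1382, 0.0996], 'contact_force': [-0.4521, -0.2361, -0.0847], 'width': 0.0602}
```

View pics/w5c.png

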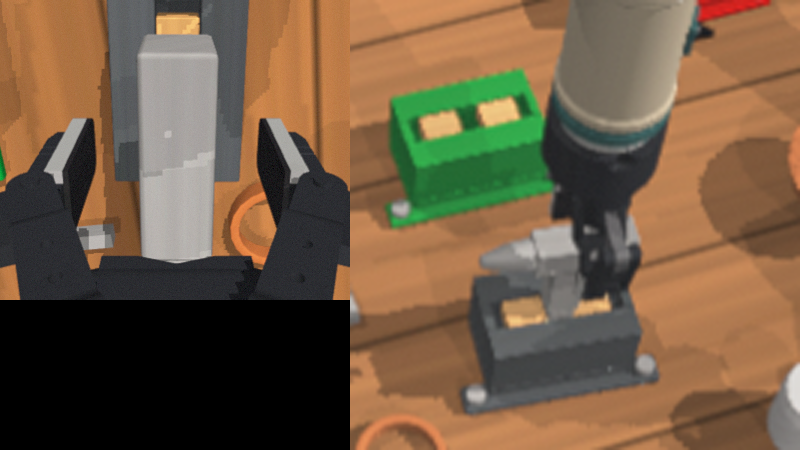

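```bash
python3 - <<'E'
from h import *
s=manip.get_state();C=cam("scene");p=np.array(s["position"]);q=s["ee_rot"];R=Ro.from_quat([q[1],q[2],q[3],q[0]]).as_matrix()
f=lambda X:((px(C,X)-[320,150])*3).round().tolist()
print("tcp",f(p),"near/far pad tips @z.13",f([p+R@[0,.03,-.03],p+R@[0,-.03,-.03]]))
L=np.array([[.122,.9925],[.9925,-.122]])
a=np.array([.594,.137]);ly=np.array([.122,.9925]);lx=np.array([.9925,-.122])
for n,x,y,z in[("tip",0,-66,143),("end top +x",12,45,156),("end bottom +x",12,45,130),("shoulder top+x",12,-28,156),("neck bottom +x",10,0,66),("holder corner",35,55,66),("holder corner -y",35,-55,66)]:
    print(n,f(np.r_[a+lx*x/1e3+ly*y/1e3,z/1e3]))
E
```

```text
tcp [[217.0, 275.0]] near/far pad tips @z.13 [[233.0, 289.0], [211.0, 217.0]]
tip [[129.0, 259.0]]
end top +x [[292.0, 238.0]]
end bottom +x [[286.0, 258.0]]
shoulder top+x [[189.0, 255.0]]
neck bottom +x [[213.0, 312.0]]
holder corner [[296.0, 328.0]]
holder corner -y [[148.0, 354.0]]
```

The stake pose checks out: the projected horn tip and holder corners match the scene picture within about 2 px. The pads are now beside the head, so I'll close.

{"op": "move_arm", "data": {"deltas": [[[0,0,0,0,0],[0,0,0,0,1],[0,0,0,0,1],[0,0,0,0,1]]], "squeeze": 30}}

```text
clock: 5.05
position: [0.5949, 0.1385, 0.1026]
ee_rot: [0.0, 0.748, 0.664, 0.0]
contact_force: [-1.0, -0.6, 1.8]
width: 0.0234
gripper_force: 32.3
```

```bash
python3 - <<'E'
from h import *
s=manip.get_state();print({k:np.round(s[k],4).tolist() for k in["clock","position","contact_force","moment","width","gripper_force"]})
im=manip.get_image("wrist");a=manip.get_image("scene")
a=cv2.resize(a[170:280,340:450],(440,440),interpolation=cv2.INTER_CUBIC)
im=np.vstack([im[180:480,145:495],np.zeros((140,350,3),np.uint8)])
cv2.imwrite("pics/w6c.png",np.hstack([im,a])[:,:,::-1])
E
```

```text
{'clock': 5.05, 'position': [0.5949, 0.1385, 0.1026], 'contact_force': [-0.9805, -0.5532, 1.7808], 'moment': [0.0118, 0.1991, 0.0101], 'width': 0.0234, 'gripper_force': 32.2531}
```

View pics/w6c.png

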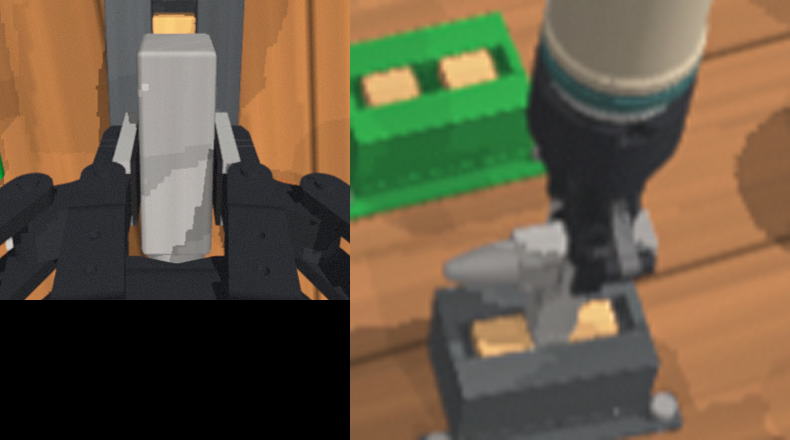

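The head is gripped at 23.4 mm width with little side load. I'll rock first towards +y, in small steps.

{"op": "move_arm", "data": {"deltas": [[[0.004,0,0,0,1],[0.008,0,0,0,1],[0.012,0,0.0005,0,1],[0.015,0,0.001,0,1],[0.015,0,0.001,0,1]]], "squeeze": 35}}

```text
clock: 5.65
position: [0.5957, 0.1474, 0.1016]
ee_rot: [0.002, 0.748, 0.664, -0.003]
contact_force: [-1.2, -7.2, 5.4]
width: 0.0236
gripper_force: 34.7
```

```bash
cat > st.py <<'E'
from rig import manip
import numpy as np
s=manip.get_state();print({k:np.round(s[k],4).tolist() for k in["clock","position","contact_force","moment","width","gripper_force"]})
E
python3 st.py
```

```text
{'clock': 5.65, 'position': [0.5957, 0.1474, 0.1016], 'contact_force': [-1.2092, -7.1853, 5.3863], 'moment': [-1.4326, 0.5178, -0.0849], 'width': 0.0236, 'gripper_force': 34.6603}
```

{"op": "move_arm", "data": {"deltas": [[[0.004,0,0,0,1],[0.008,0,0.0005,0,1],[0.012,0,0.001,0,1],[0.016,0,0.001,0,1],[0.016,0,0.001,0,1]]]}}

```text
clock: 6.15
position: [0.597, 0.1598, 0.0997]
ee_rot: [0.002, 0.748, 0.664, -0.003]
contact_force: [-1.4, -7.2, 0.3]
width: 0.0233
gripper_force: 34.5
```

```bash
python3 st.py
```

```text
{'clock': 6.15, 'position': [0.597, 0.1598, 0.0997], 'contact_force': [-1.4379, -7.2169, 0.3113], 'moment': [-1.479, 0.2331, 0.0134], 'width': 0.0233, 'gripper_force': 34.5468}
```

{"op": "move_arm", "data": {"deltas": [[[0.004,0,0.0005,0,1],[0.004,0,0.0005,0,1],[-0.004,0,-0.0005,0,1],[-0.012,0,-0.001,0,1],[-0.02,0,-0.0015,0,1],[-0.028,0,-0.002,0,1],[-0.036,0,-0.002,0,1],[-0.042,0,-0.0015,0,1],[-0.048,0,-0.001,0,1],[-0.048,0,-0.001,0,1]]]}}

```text
clock: 7.15
position: [0.5937, 0.1262, 0.1026]
ee_rot: [-0.001, 0.748, 0.663, 0.002]
contact_force: [-1.2, 7.7, 4.0]
width: 0.0233
gripper_force: 36.1
```

```bash
python3 st.py
```

```text
{'clock': 7.15, 'position': [0.5937, 0.1262, 0.1026], 'contact_force': [-1.1718, 7.6595, 3.9841], 'moment': [1.4603, 0.2405, 0.0785], 'width': 0.0233, 'gripper_force': 36.1232}
```

{"op": "move_arm", "data": {"deltas": [[[-0.005,0,0.0005,0,1],[-0.01,0,0.001,0,1],[-0.0145,0,0.0015,0,1],[-0.0145,0,0.0015,0,1]]]}}

```text
clock: 7.55
position: [0.5924, 0.1149, 0.1014]
ee_rot: [-0.001, 0.748, 0.663, 0.002]
contact_force: [-0.8, 7.1, 3.9]
width: 0.0232
gripper_force: 36.3
```

```bash
python3 st.py
```

```text
{'clock': 7.55, 'position': [0.5924, 0.1149, 0.1014], 'contact_force': [-0.7569, 7.0849, 3.9485], 'moment': [1.5027, 0.1877, -0.0183], 'width': 0.0232, 'gripper_force': 36.3384}
```

Both sides have been rocked about 24 mm with the expected 7 N. I'll return to centre and tighten the grip.

{"op": "move_arm", "data": {"deltas": [[[0.006,0,-0.0005,0,1],[0.012,0,-0.001,0,1],[0.018,0,-0.0015,0,1],[0.025,0,-0.002,0,1],[0.0315,0,-0.0025,0,1],[0.0315,0,-0.0025,0,1],[0.0315,0,-0.0025,0,1]]]}}

```text
clock: 8.25
position: [0.595, 0.1375, 0.1022]
ee_rot: [0.001, 0.748, 0.664, -0.001]
contact_force: [-0.6, -3.8, 2.9]
width: 0.0234
gripper_force: 36.5
```

```bash
python3 st.py
```

```text
{'clock': 8.25, 'position': [0.595, 0.1375, 0.1022], 'contact_force': [-0.6384, -3.8099, 2.8565], 'moment': [-1.055, 0.2419, 0.0021], 'width': 0.0234, 'gripper_force': 36.5434}
```

{"op": "move_arm", "data": {"deltas": [[[0.0015,0,0,0,1],[0.0015,0,0,0,1],[0.0015,0,0,0,1],[0.0015,0,-0.004,0,1],[0.0015,0,-0.008,0,1],[0.0015,0,-0.008,0,1]]], "squeeze": 100}}

```text
clock: 8.85
position: [0.5935, 0.1389, 0.1068]
ee_rot: [-0.001, 0.748, 0.664, -0.002]
contact_force: [-1.4, -4.5, -8.3]
width: 0.0222
gripper_force: 98.6
```

```bash
python3 st.py
```

```text
{'clock': 8.85, 'position': [0.5935, 0.1389, 0.1068], 'contact_force': [-1.4358, -4.4752, -8.3277], 'moment': [-1.2474, 0.1642, 0.0455], 'width': 0.0222, 'gripper_force': 98.5571}
```

{"op": "move_arm", "data": {"deltas": [[[0,0,-0.006,0,1],[0,0,-0.012,0,1],[0,0,-0.018,0,1],[0,0,-0.024,0,1],[0,0,-0.024,0,1]]]}}

```text
clock: 9.35
position: [0.5952, 0.1396, 0.1289]
ee_rot: [0.0, 0.748, 0.664, 0.0]
contact_force: [-1.6, -3.0, -5.9]
width: 0.0222
gripper_force: 99.0
```

```bash
python3 st.py
```

```text
{'clock': 9.35, 'position': [0.5952, 0.1396, 0.1289], 'contact_force': [-1.5747, -3.0224, -5.9259], 'moment': [-0.826, 0.3402, 0.0048], 'width': 0.0222, 'gripper_force': 98.9585}
```

{"op": "move_arm", "data": {"deltas": [[[0,0,-0.008,0,1],[0,0,-0.016,0,1],[0,0,-0.024,0,1],[0,0,-0.032,0,1],[0,0,-0.04,0,1],[0,0,-0.049,0,1],[0,0,-0.049,0,1],[0,0,-0.049,0,1]]]}}

```text
clock: 10.15
position: [0.5952, 0.1399, 0.1672]
ee_rot: [0.0, 0.748, 0.664, 0.0]
contact_force: [-1.3, -0.1, -7.3]
width: 0.0222
gripper_force: 99.1
```

```bash
python3 - <<'E'
exec(open("st.py").read())
from h import *
a=manip.get_image("scene");b=manip.get_image("wrist");cv2.imwrite("pics/w7.png",b[:,:,::-1]);cv2.imwrite("pics/s7.png",a[:,:,::-1])
a=cv2.resize(a[160:270,345:445],(500,550),interpolation=cv2.INTER_CUBIC)
b=np.vstack([b[180:480,175:475],np.zeros((250,300,3),np.uint8)])
cv2.imwrite("pics/w7c.png",np.hstack([b,a])[:,:,::-1])
E
```

```text
{'clock': 10.15, 'position': [0.5952, 0.1399, 0.1672], 'contact_force': [-1.2561, -0.099, -7.3393], 'moment': [0.0291, 0.0442, -0.0322], 'width': 0.0222, 'gripper_force': 99.142}
```

View pics/w7c.png

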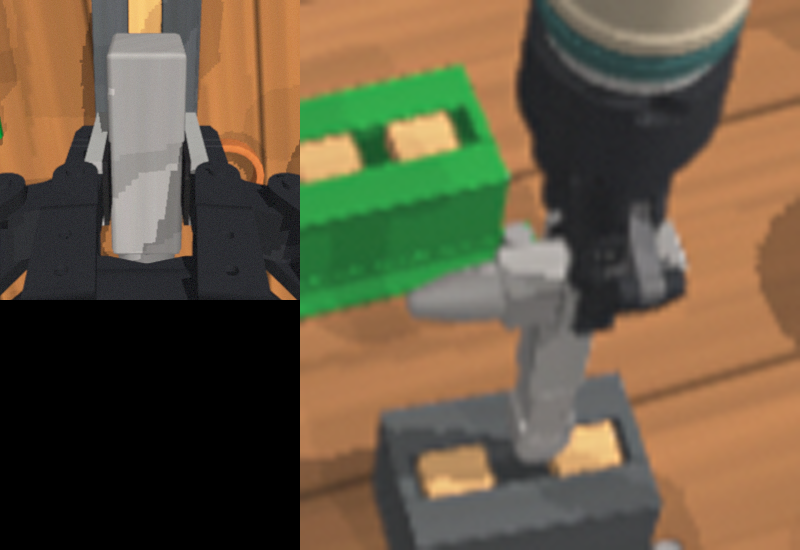

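The stake is out and hangs free (7.3 N, about zero moment). In the right-hand crop its foot is just above the mouth at about (543,450), and both keys are pushed back. Next I'll check tilt and clearance in numbers.

```bash
python3 - <<'E'
from h import *
C=cam("scene");ly=np.array([.122,.9925]);lx=np.array([.9925,-.122])
f=lambda X:((px(C,X)-[345,160])*5+[300,0]).round(1).tolist()
a=np.array([.5943,.1384])
for z0 in(.075,.080,.085):
  for n,x,y,z in[("tip",0,-66,127),("shoulder top+x",12,-28,140),("neck/head -y +x",10,-12,114),("waist/foot +y+x",10,12,30),("waist -y+x",10,-12,30),("foot low +x",10,0,0)]:
    print(z0,n,f(np.r_[a+lx*x/1e3+ly*y/1e3,z/1e3+z0]))
# wrist comparison seated-gripped vs lifted
A=cv2.imread("pics/w6c.png")[:300,:350];B=cv2.imread("pics/w7.png")[180:480,145:495]
g=[cv2.cvtColor(i,cv2.COLOR_BGR2GRAY) for i in(A,B)]
for n,(y0,y1,x0,x1) in {"end":(28,62,130,225),"shoulder":(235,268,150,205)}.items():
    t=g[0][y0:y1,x0:x1];r=cv2.matchTemplate(g[1][y0-6:y1+6 if y1+6<300 else 300,x0-6:x1+6],t,cv2.TM_CCOEFF_NORMED)
    _,m,_,l=cv2.minMaxLoc(r);print(n,m,l[0]-6,l[1]-6)
E
```

```text
0.075 tip [[403.9, 303.6]]
0.075 shoulder top+x [[508.0, 295.2]]
0.075 neck/head -y +x [[538.7, 320.4]]
0.075 waist/foot +y+x [[571.1, 418.7]]
0.075 waist -y+x [[516.5, 428.0]]
0.075 foot low +x [[536.0, 458.8]]
0.08 tip [[404.9, 296.7]]
0.08 shoulder top+x [[509.3, 288.1]]
0.08 neck/head -y +x [[540.1, 313.6]]
0.08 waist/foot +y+x [[572.5, 412.6]]
0.08 waist -y+x [[517.8, 421.9]]
0.08 foot low +x [[537.2, 453.0]]
0.085 tip [[405.8, 289.7]]
0.085 shoulder top+x [[510.6, 281.0]]
0.085 neck/head -y +x [[541.5, 306.8]]
0.085 waist/foot +y+x [[574.0, 406.5]]
0.085 waist -y+x [[519.0, 415.8]]
0.085 foot low +x [[538.5, 447.2]]
end 0.9020878672599792 0 0
shoulder 0.9856440424919128 0 0
```

Tilt and height agree with upright and about 14 mm of clearance. I'll shift back 1 mm to centre and let it settle.

{"op": "move_arm", "data": {"deltas": [[[-0.0015,0,0,0,1],[-0.0015,0,0,0,1],[-0.0015,0,0,0,1],[-0.0015,0,0,0,1],[-0.0015,0,0,0,1],[-0.0015,0,0,0,1]]]}}

```text
clock: 10.85
position: [0.5949, 0.1385, 0.1669]
ee_rot: [0.0, 0.748, 0.664, -0.0]
contact_force: [-0.1, 0.0, -8.0]
width: 0.0223
gripper_force: 99.1
```

```bash
python3 st.py; python3 -c "
from rig import manip
print(manip.sign_off())"
```

```text
{'clock': 10.85, 'position': [0.5949, 0.1385, 0.1669], 'contact_force': [-0.1413, 0.0113, -7.9726], 'moment': [-0.0088, 0.0108, -0.0018], 'width': 0.0223, 'gripper_force': 99.1356}
the job is handed in; nothing more can be done
None
```

The cross stake was rocked loose both ways and drawn straight up; it is held still and, as far as the images show, upright over its holder with its foot about 14 mm clear, and the job was handed in at 10.9 s (no verdict was returned).

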